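# Clamp a moulded test bar in the specimen notcher

### The arm

A 6-joint arm with a two-finger parallel gripper is mounted at the origin on the work surface. World frame = base frame: x ahead of the robot, y to its left, z up, the work surface at z = 0. Lengths are in m, angles in rad, forces in N, time in s.
With the tool pointing down it reaches from about 0.275 to 0.75 m from the base axis. Payload 10.2 kg.
Tool frame: the origin (TCP) lies at the very end of the fingers, on their centre line; the grasp point (between the pads) lies 19 mm behind it; z points along the fingers, y is the direction in which the jaws open and shut (so a half turn about z gives the same grasp; the last joint's range is limited). The gripper opens to 85 mm and grips with 20 to 120 N. Pads are 22 mm wide; open, the fingers measure 114 mm over their backs; the gripper's body (76 mm by 85 mm) begins 54 mm behind the grasp point. The pads swing forward as they close: fully open they stand 13 mm farther back than shut.
Start: joints at [1.012, 0.313, 1.498, -0, 1.331, -0.223], TCP at [0.173, 0.496, 0.231] pointing down, gripper open.
Joint ranges: [-2.94, 2.94], [-0.97, 2.17], [0.19, 2.56], [-1.23, 4.37], [0.02, 3.11], [-2.88, 2.88]. Speed limits (rad/s): [2.39, 2.39, 3.01, 3.14, 3.14, 3.14].

### API

Orientations are given as a rotation vector (axis times angle).
In Python, from workcell import sensors, imaging, order gives the robot as it stands.
- The arm moves only by the shell command python3 -m crank 'ROWS'. ROWS is JSON, a list of rows, each a list of 7 numbers: the turn, a rotation vector about the tool's x, y, z in rad, then the shift along the tool's x, y, z in cm, then the opening, from 0 (shut) to 1 (fully open). A call has exactly 5 rows; each row is the pose to reach, as a shift and turn from the pose commanded when the call began, along the tool's axes at that moment; what a row does not reach only later rows make up. A row lasts 1/12 s, in which the tool goes at most 41.7 mm and 7.16 degrees, less where a joint would pass 70% of its speed; a pose out of reach is approached as far as the arm can. A call with a gripper value outside its range is refused whole. The fingers move at their own pace and stop on an object; the grip force is fixed at half the most. Time passes only in rows, so rows that repeat a pose let the fingers close, or fill a call up. It gives the time, the measured TCP pose, the force and the opening at its end, in the units of the state.
- sensors.get_state(): the state, without advancing time (a new reading comes with each control period).
- imaging.capture(name): name is "side" or "top"; returns the picture (420x560x3 uint8, red, green, blue); there is no depth.
- imaging.calibration(name): a dict with "fx", "fy", "cx", "cy" (pixels), "world_from_camera" (4x4, takes a point from camera to world coordinates). Camera axes: x right, y down, z forward; pixel columns grow to the right and rows downward; lengths in m; the calibration is good to about 2 mm. A picture is of the moment at which its call begins. calibration takes no time and is no camera call.
- order.job_done(): hands the job in, once; it reports no verdict.
The state is a dict: "t": time; "joint_positions": joint angles; "joint_vel": joint speeds; "joint_efforts": joint torques, N m; "ee_pos": TCP position; "tcp_rot": TCP orientation; "contact_force": force on the tool from outside, world axes, zero at the start; "torque": the same for the moment, N m; "finger_gap": opening from 0.0 (shut) to 1.0 (fully open).
Only numpy, scipy, OpenCV 4.12 (cv2) and the standard library are available. Lean on these libraries where they do the work, as an engineer would, in place of code of your own. Each camera call takes 0.05 s, during which the arm holds its last target. There are 200 camera calls.

### The job

A moulded test bar is lying loose on the bed of the specimen notcher. Gently push it along its guides until it is fully home against the end stop, then wind the clamp's crank clockwise until the pad meets the bar and snug it by feel, firmly enough to hold the bar but without crushing it. Let go of the crank and leave the other things on the bench where they are.

Things in the scene. Friction and masses are not known exactly. Their poses are not given: they have to be found in the camera images.
- notcher: the specimen notcher, a grey machine on the bench, base 165 x 295 x 18 mm with a steel bed and a C-frame screw clamp. Origin: on the bench (z = 0), below the screw's axis; +x away from the robot, +y along the bed to the loading end. The C-frame's column: x = -84 to -48, y = -22 to 22 mm; its arm and nut boss reach 121 mm up. A blade slide, 55 mm high, is at x = 52 to 152, y = 30 to 70 mm
- end_stop (a point): middle of the end stop's face, at x = 0, y = -30, z = 40 mm in the notcher's frame; the face looks to +y; the block is 34 mm wide and 20 mm high. The bed's flat top, 48 mm wide and 30 mm above the bench, runs from the stop to y = +210 mm; two guide rails 8 mm high, 18 mm apart, stand on it from y = -30 to y = +85 mm, so the loading end is open
- bar: the test bar to be clamped: plain white moulded plastic, 160 mm long and 15 x 15 mm, about 40 g, lying on the bed between the guides, 25 to 60 mm short of the end stop. Origin: centre of its underside; its length runs along its y, and -y points to the end stop. Two more such bars lie in the steel tray and are not wanted
- bar_nose (a point): middle of the bar's end face on the stop side, 7.5 mm above its underside; home, it is at y = -30 mm in the notcher's frame
- bar_tail (a point): middle of the bar's other end face, at the open loading end, 37.5 mm above the bench: push here, towards the notcher's -y
- spindle: the clamp's screw spindle, which goes straight down when wound, and the steel swivel pad at its foot (a disc of 25 mm diameter, not turning). Origin: on the screw's axis, at the underside of the spindle's nose. Pads differ: the pad's face is 8 to 11 mm below this point. It must come down 8 to 18 mm to meet the bar's top, 45 mm above the bench. The bar is crushed at 190 N of clamping
- handle (a point): centre of the top of the crank's handle, an upright black grip 20 mm in diameter and 40 mm tall, spinning freely on its pin 45 mm from the screw's axis on a steel arm; the arm's other end reaches 45 mm. Wound clockwise, seen from above, it goes down 10 mm a turn and stays where left. Running free it takes 6 to 8 N along its circle; snugged, 4 N more (3 to 5); at 6.5 N more the bar is crushed
- spare1: bystander: a spare bar in the steel tray
- spare2: bystander: another spare bar in the steel tray
- caliper: bystander: a digital caliper, 230 mm long, lying flat on the bench on the robot's side of the notcher
- brush: bystander: a small brush, 170 mm long, lying on the bench beyond the notcher
- jar1: bystander: a closed sample jar, 64 mm in diameter and 85 mm tall, beyond the notcher
- jar2: bystander: another closed sample jar of that size beyond the notcher
- sieve: bystander: a small test sieve, an open steel ring 100 mm in diameter and 34 mm tall
- hexkey: bystander: a hex key, 80 mm long, lying on the notcher's base plate beside the bed, on the robot's side
Not all that is in view belongs to the job. Leave any red look-alike of the bar alone.

How it is judged:
By the outcome, as a careful person would: the job done as asked, in the order asked, and still so for the second after the job is handed in, with the robot touching nothing.
It also fails if it takes over 67 s, if anything falls off the work surface, if the arm or the gripper's body presses on something with over 40 N, if the wrist force passes 120 N, or if a joint passes its speed limit or range.

## Working session

There is one attempt and no reset: what is moved stays moved. The work goes in short steps, Python scripts to look and compute and a shell command to move; the robot and the scene stay as the last step left them, time stands still between calls to the robot, and variables do not carry over. Pictures are saved under pics/ and viewed, about 8 in all and at most 12, crops included, and the job is handed in when it is done.

```bash
ls; mkdir -p pics; python3 - <<'E'
from workcell import sensors, imaging
import cv2
for n in("side","top"):
    im=imaging.capture(n); cv2.imwrite(f"pics/{n}0.png",im[:,:,::-1]); c=imaging.calibration(n); print(n,c)
s=sensors.get_state(); print(s)
E
```

```text
pics
side {'fx': 388.7827125119786, 'fy': 388.7827125119786, 'cx': 274.39129011831716, 'cy': 211.34452050442906, 'world_from_camera': array([[ 0.86085424, -0.39752322,  0.31765591,  0.24047541],
       [-0.50872229, -0.65826812,  0.5548736 , -0.49638471],
       [-0.01147238, -0.63926393, -0.76890182,  0.81354624],
       [ 0.        ,  0.        ,  0.        ,  1.        ]])}
top {'fx': 543.8828787249879, 'fy': 543.8828787249879, 'cx': 272.83432916490926, 'cy': 210.32846292351485, 'world_from_camera': array([[ 0.01320156, -0.99221991,  0.12379565,  0.32909388],
       [-0.99970585, -0.01561636, -0.0185563 , -0.02295234],
       [ 0.02034517, -0.12351427, -0.99213421,  1.4166102 ],
       [ 0.        ,  0.        ,  0.        ,  1.        ]])}
{'t': 0.1, 'joint_positions': array([ 1.01161679e+00,  3.13402825e-01,  1.49834166e+00,  2.37137775e-05,
        1.33100130e+00, -2.23400752e-01]), 'joint_vel': array([-2.38083141e-03, -2.02260523e-03, -1.40040980e-03,  2.47242906e-05,
        9.58068917e-04,  3.22466966e-04]), 'joint_efforts': array([ 4.87782148e-03, -4.12898362e+01, -2.60139388e+01, -9.05873981e-05,
        3.04815570e-03, -4.60553076e-05]), 'ee_pos': array([0.1728757 , 0.49548637, 0.23079513]), 'tcp_rot': array([-5.24897375e-01, -3.09696425e+00,  1.66038534e-03]), 'contact_force': array([ 1.16927986,  1.19291383, -0.20759129]), 'torque': array([-0.05633576,  0.00554865,  0.00920705]), 'finger_gap': 1.0012764176512075}
```

View pics/side0.png

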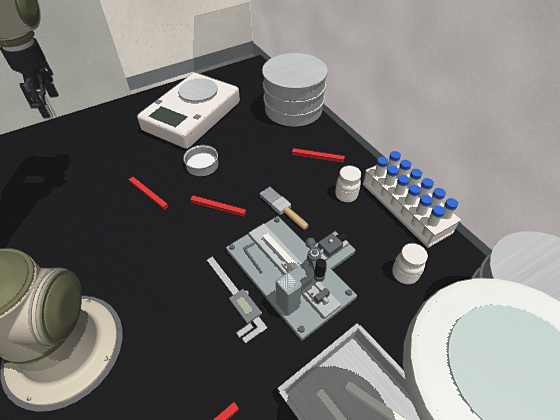

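View pics/top0.png

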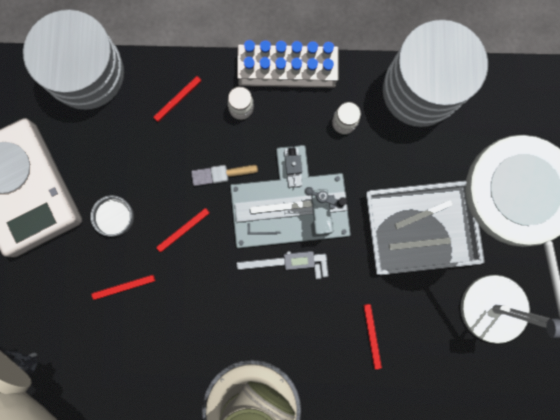

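The side view shows the notcher near (300,265), with the white bar at about (280,250) and the black handle at about (320,268). In the top view the notcher is near (290,210), the bar spans (250–312,208), the screw knob is near (322,197) and the black handle near (341,203). The red bars and the tray are away from it. Next, one enlarged crop of both views.

```bash
cat > h.py <<'E'
import numpy as np, cv2
from workcell import sensors, imaging
def ray(n,u,v):
    c=imaging.calibration(n);T=c["world_from_camera"]
    d=T[:3,:3]@np.array([(u-c["cx"])/c["fx"],(v-c["cy"])/c["fy"],1]);return T[:3,3],d
def onz(n,u,v,z):
    o,d=ray(n,u,v);return o+d*(z-o[2])/d[2]
def proj(n,p):
    c=imaging.calibration(n);T=c["world_from_camera"];q=T[:3,:3].T@(np.array(p)-T[:3,3])
    return np.array([c["fx"]*q[0]/q[2]+c["cx"],c["fy"]*q[1]/q[2]+c["cy"]])
def tri(u1,u2):
    o,d=ray("side",*u1);p,e=ray("top",*u2)
    A=np.stack([d,-e],1);s=np.linalg.lstsq(A,p-o,rcond=None)[0]
    a,b=o+d*s[0],p+e*s[1];return (a+b)/2,np.linalg.norm(a-b)
E
python3 - <<'E'
import cv2,numpy as np
s=cv2.imread("pics/side0.png")[210:345,215:365];t=cv2.imread("pics/top0.png")[140:290,225:360]
cv2.imwrite("pics/c1.png",cv2.resize(t,None,fx=4,fy=4,interpolation=2)); cv2.imwrite("pics/c2.png",cv2.resize(s,None,fx=4,fy=4,interpolation=2))
E
```

```text
(no output)
```

View pics/c1.png

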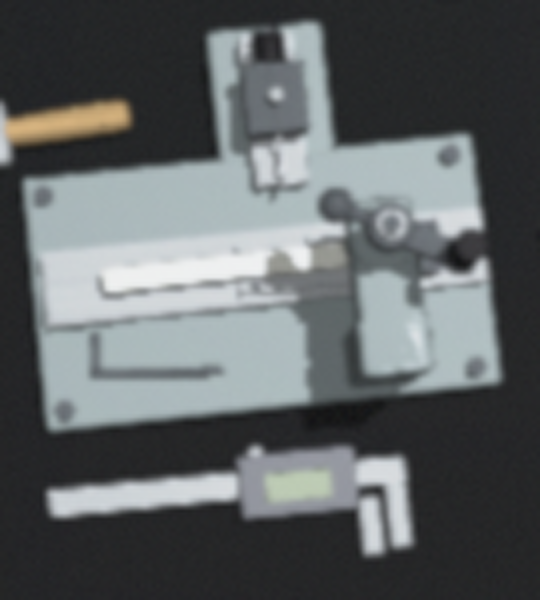

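View pics/c2.png

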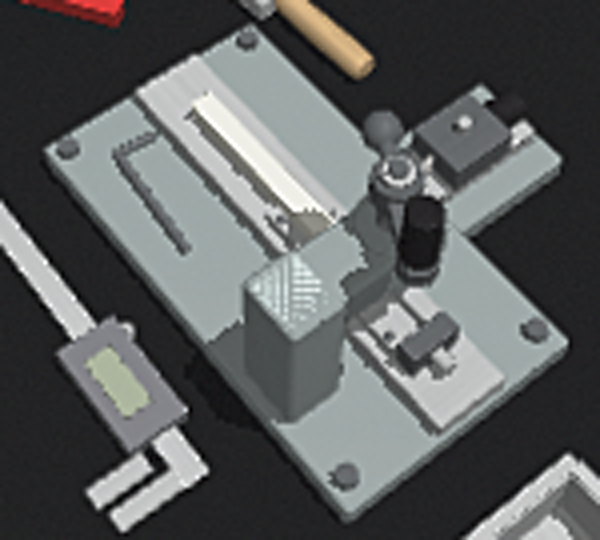

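The crops show the crank hub at (392,224) in top and (398,170) in side. The handle is at (468,248) / (425,205), pointing roughly to notcher −y. The white bar's tail end is at (101,282) / (200,104). The wanted bar is the white one on the bed; the two bars in the tray are the spares.

```bash
python3 - <<'E'
from h import *
np.set_printoptions(precision=4,suppress=True)
T=lambda x,y:(225+x/4-.4,140+y/4-.4); S=lambda x,y:(215+x/4-.4,210+y/4-.4)
for n,a,b in [("hub",(398,170),(392,224)),("handle",(425,203),(468,248)),("ball",(382,128),(336,204)),("tail",(198,105),(101,282)),("stopblock",(430,340),(0,0))][:4]:
    print(n,*tri(S(*a),T(*b)))
c=[onz("top",*T(*p),.018) for p in[(22,180),(470,133),(502,382),(48,432)]]
for i in range(4): print("corner",c[i],np.linalg.norm(c[i]-c[i-1]))
cs=[onz("side",*S(*p),.018) for p in[(250,25),(568,345),(347,515),(45,153)]]
for i in range(4): print("cornerS",cs[i],np.linalg.norm(cs[i]-cs[i-1]))
for p in [(98,268),(106,298)]: print("tailT",onz("top",*T(*p),.045))
for p in [(206,93),(190,113)]: print("tailS",onz("side",*S(*p),.045))
for p in [(40,258),(46,328)]: print("bed",onz("top",*T(*p),.030))
E
```

```text
hub [ 0.5213 -0.1616  0.1677] 5.255845250746481e-05
handle [ 0.5042 -0.2014  0.204 ] 0.0033128989418168444
ball [ 0.5342 -0.1299  0.1559] 0.000518651734645626
tail [0.5005 0.0102 0.0356] 0.0011417295253071229
corner [0.5693 0.063  0.018 ] 0.1648526503102938
corner [ 0.6055 -0.2294  0.018 ] 0.29463323769422617
corner [ 0.4422 -0.2497  0.018 ] 0.16448143814611302
corner [0.4058 0.0426 0.018 ] 0.2945829997149912
cornerS [0.5674 0.0607 0.018 ] 0.16224579529271574
cornerS [ 0.6017 -0.2305  0.018 ] 0.29324660703318883
cornerS [ 0.4417 -0.2488  0.018 ] 0.1610216185978832
cornerS [0.4067 0.0387 0.018 ] 0.28961187436351177
tailT [0.5088 0.0119 0.045 ]
tailT [0.4897 0.0064 0.045 ]
tailS [0.5055 0.0096 0.045 ]
tailS [0.4897 0.0015 0.045 ]
bed [0.5167 0.0496 0.03  ]
bed [0.4716 0.0448 0.03  ]
```

```bash
cat >> h.py <<'E'
from scipy.spatial.transform import Rotation as Ro
PSI=np.radians(7.0); O=np.array([.5203,-.1614])
NX=np.array([np.cos(PSI),np.sin(PSI)]);NY=np.array([-np.sin(PSI),np.cos(PSI)])
Rt=np.array([[NY[0],NX[0],0],[NY[1],NX[1],0],[0,0,-1.]])   # tool x=notcher y, tool y=notcher x
def st():
    s=sensors.get_state();R=Ro.from_rotvec(s["tcp_rot"]).as_matrix();p=s["ee_pos"];d=p[:2]-O
    f=s["contact_force"]
    print("t %.2f notch mm %s z %.1f F(nx,ny,z) %.2f %.2f %.2f gap %.2f q %s"%(s["t"],np.round([d@NX*1e3,d@NY*1e3],1),p[2]*1e3,f[:2]@NX,f[:2]@NY,f[2],s["finger_gap"],np.round(s["joint_positions"],2)))
    return s,R
def need(nx,ny,z):
    s,R=st();t=np.r_[O+nx*NX+ny*NY,z];print("need cm",np.round(R.T@(t-s["ee_pos"])*100,2),"turn",np.round(Ro.from_matrix(R.T@Rt).as_rotvec(),3))
E
python3 -m crank '[[0,0,0.12,-3.2,-2.3,0,0],[0,0,0.24,-6.4,-4.6,0,0],[0,0,0.36,-9.6,-6.9,0,0],[0,0,0.48,-12.8,-9.2,0,0],[0,0,0.6,-16,-11.5,0,0]]'
python3 -c "
from h import *
need(0,.205,.12)"
```

```text
t: 0.52
ee_pos: [0.2866, 0.3327, 0.2311]
tcp_rot: [-1.424, -2.8, 0.0]
contact_force: [0.9, 0.3, -0.5]
finger_gap: 0.298
t 0.52 notch mm [-171.7  518.9] z 231.1 F(nx,ny,z) 0.96 0.20 -0.53 gap 0.30 q [ 0.59  0.12  1.74 -0.    1.28 -0.04]
need cm [-35.78  -0.24  11.11] turn [-0.     0.     0.507]
```

```bash

python3 -m crank '[[0,0,0.11,-4,0,0,0],[0,0,0.22,-8,0,0,0],[0,0,0.33,-12,0,0,0],[0,0,0.44,-16,0,0,0],[0,0,0.51,-20,0,0,0]]'
python3 -c "
from h import *
need(0,.205,.12)"
```

```text
t: 0.93
ee_pos: [0.4055, 0.1715, 0.2312]
tcp_rot: [-2.085, -2.35, 0.0]
contact_force: [0.2, 0.5, -0.0]
finger_gap: 0.001
t 0.93 notch mm [-73.4 344.4] z 231.2 F(nx,ny,z) 0.27 0.48 -0.03 gap 0.00 q [0.13 0.12 1.73 0.   1.28 0.01]
need cm [-13.92   7.38  11.12] turn [-0.    -0.    -0.003]
```

```bash

python3 -m crank '[[0,0,0,-3,1.6,2,0],[0,0,0,-6,3.2,4,0],[0,0,0,-9,4.8,6,0],[0,0,0,-12,6.4,8,0],[0,0,0,-13.9,7.4,9,0]]'
python3 -m crank '[[0,0,0,0,0,0,0],[0,0,0,0,0,0,0],[0,0,0,0,0,0,0],[0,0,0,0,0,0,0],[0,0,0,0,0,0,0]]'
python3 - <<'E'
from h import *
need(0,.205,.035)
a=imaging.capture("side");b=imaging.capture("top")
a=cv2.resize(a[190:340,205:355],None,fx=3.9,fy=3.9,interpolation=2);b=cv2.resize(b[140:290,225:280],None,fx=3.9,fy=3.9,interpolation=2)
cv2.imwrite("pics/c3.png",np.hstack([a,b])[:,:,::-1])
E
```

```text
t: 1.35
ee_pos: [0.4959, 0.0422, 0.1388]
tcp_rot: [-2.079, -2.352, 0.003]
contact_force: [-0.8, -0.1, -0.4]
finger_gap: -0.003
t: 1.77
ee_pos: [0.4954, 0.0455, 0.1419]
tcp_rot: [2.076, 2.357, 0.001]
contact_force: [0.4, -0.1, 0.2]
finger_gap: 0.001
t 1.77 notch mm [  0.5 208.4] z 141.9 F(nx,ny,z) 0.41 -0.18 0.20 gap 0.00 q [-0.14  0.34  1.7   0.    1.09 -0.27]
need cm [-0.34 -0.06 10.69] turn [0.001 0.    0.004]
```

View pics/c3.png

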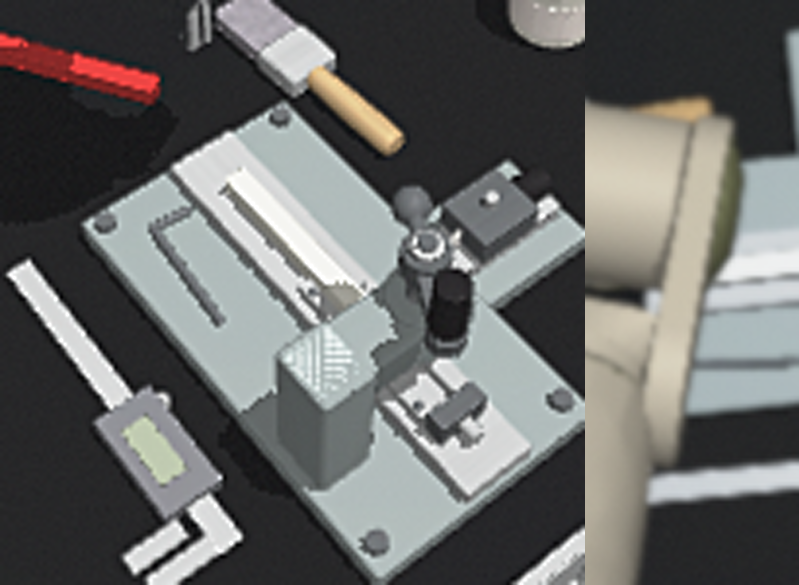

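The crop shows the notcher unchanged, with the handle at (452,310). The arm covers part of the top view. I expected the gripper in the side crop but don't see it, so I'll check its projection.

```bash
python3 - <<'E'
from h import *
s,R=st()
print(proj("side",s["ee_pos"]),proj("top",s["ee_pos"]),proj("side",[.5,.0085,.045]))
cv2.imwrite("pics/s2.png",imaging.capture("side")[:,:,::-1])
E
```

```text
t 1.87 notch mm [  0.5 208.2] z 141.8 F(nx,ny,z) 0.01 -0.79 -0.39 gap 0.00 q [-0.14  0.34  1.7   0.    1.09 -0.27]
[253.46109861 199.00955136] [233.88507252 206.65230578] [264.35445553 234.09084337]
```

View pics/s2.png

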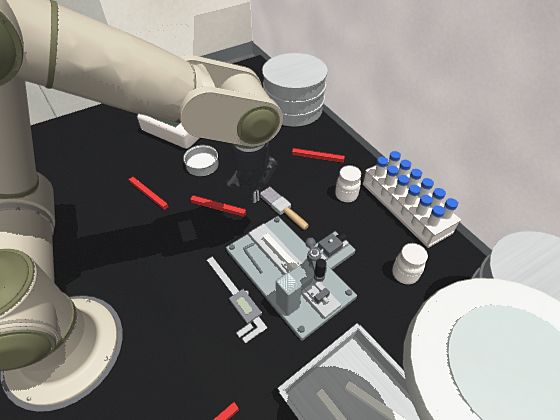

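The fingertips are at (255,198), matching the predicted pixel (253,199), and the wrist is above the open loading end. Descending now.

```bash

python3 -m crank '[[0,0,0,0,0,3,0],[0,0,0,0,-0.05,6,0],[0,0,0,0,-0.05,9,0],[0,0,0,0,-0.05,10.1,0],[0,0,0,0,-0.05,10.5,0]]'
python3 -m crank '[[0,0,0,-0.6,0,0,0],[0,0,0,-1.2,0,0,0],[0,0,0,-1.6,0,0,0],[0,0,0,-1.6,0,0,0],[0,0,0,-1.6,0,0,0]]'
python3 -c "
from h import *
st()"
```

```text
t: 2.33
ee_pos: [0.4938, 0.045, 0.0344]
tcp_rot: [-2.076, -2.354, 0.003]
contact_force: [0.4, -0.6, 1.0]
finger_gap: -0.001
t: 2.75
ee_pos: [0.4975, 0.0283, 0.0371]
tcp_rot: [2.078, 2.354, 0.001]
contact_force: [-0.1, 1.2, -0.2]
finger_gap: 0.001
t 2.75 notch mm [  0.5 191.1] z 37.1 F(nx,ny,z) 0.06 1.22 -0.20 gap 0.00 q [-0.18  0.51  1.79  0.    0.84 -0.3 ]
```

```bash

python3 -m crank '[[0,0,0,-0.3,0,0,0],[0,0,0,-0.6,0,0,0],[0,0,0,-0.9,0,0,0],[0,0,0,-1.2,0,0,0],[0,0,0,-1.5,0,0,0]]'
python3 -m crank '[[0,0,0,-0.3,0,0,0],[0,0,0,-0.6,0,0,0],[0,0,0,-0.9,0,0,0],[0,0,0,-1.2,0,0,0],[0,0,0,-1.5,0,0,0]]'
python3 -m crank '[[0,0,0,-0.2,0,0,0],[0,0,0,-0.4,0,0,0],[0,0,0,-0.6,0,0,0],[0,0,0,-0.8,0,0,0],[0,0,0,-1,0,0,0]]'
python3 - <<'E'
from h import *
st()
a=imaging.capture("side");b=imaging.capture("top")
a=cv2.resize(a[210:310,220:330],None,fx=5,fy=5,interpolation=2);
cv2.imwrite("pics/c4.png",a[:,:,::-1])
E
```

```text
t: 3.17
ee_pos: [0.499, 0.0136, 0.0363]
tcp_rot: [2.078, 2.356, 0.0]
contact_force: [-0.8, 0.6, 0.1]
finger_gap: -0.002
t: 3.58
ee_pos: [0.5009, -0.0013, 0.0363]
tcp_rot: [2.078, 2.356, 0.0]
contact_force: [-0.7, 0.1, 0.9]
finger_gap: -0.001
t: 4.0
ee_pos: [0.5021, -0.0111, 0.0363]
tcp_rot: [-2.078, -2.356, -0.0]
contact_force: [-0.3, 0.4, 0.7]
finger_gap: 0.002
t 4.00 notch mm [  0.2 151.4] z 36.3 F(nx,ny,z) -0.27 0.42 0.70 gap 0.00 q [-0.26  0.51  1.78  0.    0.85 -0.38]
```

View pics/c4.png

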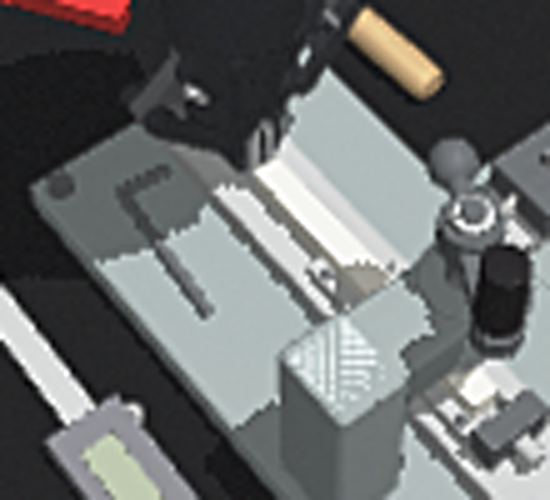

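The fingertips (255,155) are right behind the bar's tail, which is moving with them. I'll continue slowly and watch the force.

```bash

python3 -m crank '[[0,0,0,-0.12,0,0,0],[0,0,0,-0.24,0,0,0],[0,0,0,-0.36,0,0,0],[0,0,0,-0.48,0,0,0],[0,0,0,-0.6,0,0,0]]'
python3 -m crank '[[0,0,0,-0.04,0,0,0],[0,0,0,-0.08,0,0,0],[0,0,0,-0.12,0,0,0],[0,0,0,-0.16,0,0,0],[0,0,0,-0.2,0,0,0]]'
python3 -c "
from h import *
st()"
```

```text
t: 4.52
ee_pos: [0.5028, -0.017, 0.0363]
tcp_rot: [-2.078, -2.356, 0.0]
contact_force: [-0.5, 0.1, 0.5]
finger_gap: 0.005
t: 4.93
ee_pos: [0.503, -0.0189, 0.0363]
tcp_rot: [-2.078, -2.356, 0.0]
contact_force: [-0.1, 0.6, -0.4]
finger_gap: -0.001
t 4.93 notch mm [  0.2 143.5] z 36.3 F(nx,ny,z) -0.06 0.63 -0.44 gap -0.00 q [-0.27  0.52  1.77 -0.    0.85 -0.4 ]
```

```bash

for i in 1 2; do :; done
python3 -m crank '[[0,0,0,-0.04,0,0,0],[0,0,0,-0.08,0,0,0],[0,0,0,-0.12,0,0,0],[0,0,0,-0.16,0,0,0],[0,0,0,-0.2,0,0,0]]' | grep -E "ee_pos|contact"
python3 -m crank '[[0,0,0,-0.04,0,0,0],[0,0,0,-0.08,0,0,0],[0,0,0,-0.12,0,0,0],[0,0,0,-0.16,0,0,0],[0,0,0,-0.2,0,0,0]]' | grep -E "ee_pos|contact"
python3 -c "
from h import *
st()"
```

```text
ee_pos: [0.5032, -0.0204, 0.0363]
contact_force: [0.7, 6.8, 1.6]
ee_pos: [0.5031, -0.0206, 0.0363]
contact_force: [-0.1, 18.6, 5.3]
t 5.77 notch mm [1.000e-01 1.419e+02] z 36.3 F(nx,ny,z) 2.20 18.44 5.33 gap -0.00 q [-0.28  0.52  1.77  0.    0.85 -0.4 ]
```

The bar is home: motion stopped with an 18 N rise at tool y = 141.9 mm, and 130 mm plus the 11 mm half finger gives 141. Backing off and rising towards the handle.

```bash

python3 -m crank '[[0,0,0,0.6,0,0,0],[0,0,0,1.5,0,-2,0],[0,0,0,2,0,-6,0.2],[0,0,0,2,0,-10,0.4],[0,0,0,2,0,-14,0.6]]'| grep -E "ee_pos|contact"
python3 -m crank '[[0,0,0,0,0,-3,0.6],[0,0,0,0,0,-6,0.6],[0,0,0,0,0,-6.5,0.6],[0,0,0,0,0,-6.5,0.6],[0,0,0,0,0,-6.5,0.6]]'| grep -E "ee_pos|contact"
python3 - <<'E'
from h import *
need(-.021,-.038,.24)
a=imaging.capture("side");b=imaging.capture("top")
cv2.imwrite("pics/s5raw.png",a[:,:,::-1]);cv2.imwrite("pics/t5raw.png",b[:,:,::-1])
for n,im,(r0,r1,c0,c1) in(("side",a,(235,300,295,340)),("top",b,(185,220,318,362))):
    g=im[r0:r1,c0:c1].astype(int); m=(g.max(2)<45).astype(np.uint8)
    k,l,s,c=cv2.connectedComponentsWithStats(m)
    print(n,[(s[i]+[c0,r0,0,0,0],np.round(c[i]+[c0,r0],1)) for i in range(1,k) if s[i][4]>15])
z=lambda im,r0,c0:cv2.resize(im[r0:r0+60,c0:c0+60],None,fx=6.5,fy=6.5,interpolation=0)
cv2.imwrite("pics/c5.png",np.hstack([z(a,235,290),z(b,175,305)])[:,:,::-1])
E
```

```text
ee_pos: [0.5006, -0.0027, 0.178]
contact_force: [0.8, -0.4, -0.1]
ee_pos: [0.5007, -0.003, 0.2404]
contact_force: [1.1, 0.5, -0.7]
t 6.60 notch mm [-1.000e-01  1.596e+02] z 240.4 F(nx,ny,z) 1.20 0.33 -0.71 gap 0.60 q [-0.24  0.25  1.55 -0.    1.34 -0.37]
need cm [-19.75  -2.14   0.04] turn [-0.001 -0.     0.003]
side [(array([298, 235,  30,   8, 119]), array([312.3, 237. ])), (array([314, 259,  12,  18, 159]), array([319.7, 267.8])), (array([333, 265,   7,  12,  48]), array([337. , 270.2]))]
top [(array([346, 185,  16,  35, 492]), array([354.4, 201.1])), (array([337, 201,   5,   6,  18]), array([338.7, 204.1]))]
```

View pics/c5.png

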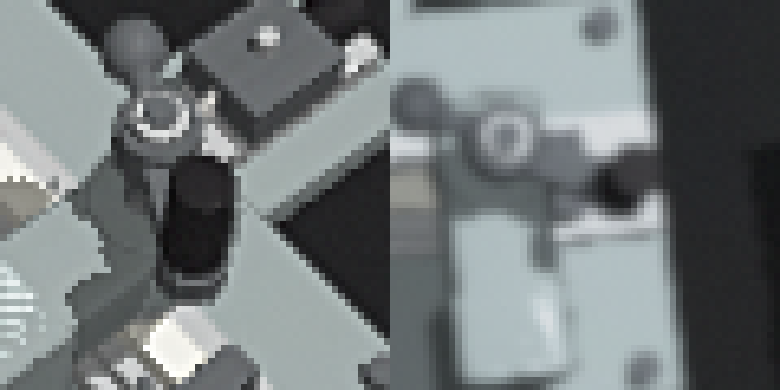

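Side crop: the handle is black, with its cap centre at crop (204,182) and foot at (193,262). Top crop: its cap is near (640,168) and its foot near (612,190).

```bash
python3 - <<'E'
from h import *
def sh(n,u,v):
    p,e=tri(u,v);d=p[:2]-O;print(n,"notch mm",np.round([d@NX*1e3,d@NY*1e3,p[2]*1e3,e*1e3],1))
S=lambda x,y:(290+x/6.5-.5,235+y/6.5-.5);T=lambda x,y:(305+(x-390)/6.5-.5,175+y/6.5-.5)
sh("top",S(204,182),T(640,168));sh("foot",S(193,262),T(612,192));sh("hub",S(158,115),T(505,135));sh("ball",S(137,45),T(418,103))
for r in (-32,-35,-38,-40):
  for zz in(.19,.2): 
    x=-np.sqrt(45**2-r*r);print(r,zz,[np.round((proj(n,np.r_[O+x/1e3*NX+r/1e3*NY,zz])-b)*6.5+o) for n,b,o in(("side",[289.5,234.5],0),("top",[304.5,174.5],[390,0]))])
E
```

```text
top notch mm [-19.8 -40.5 200.    1.3]
foot notch mm [-19.7 -38.3 152.    2.6]
hub notch mm [  1.7   0.5 165.9   1. ]
ball notch mm [ 18.2  29.  156.6   0.2]
-32 0.19 [array([153., 202.]), array([615., 209.])]
-32 0.2 [array([155., 183.]), array([619., 206.])]
-35 0.19 [array([168., 203.]), array([622., 199.])]
-35 0.2 [array([171., 184.]), array([627., 195.])]
-38 0.19 [array([186., 202.]), array([629., 187.])]
-38 0.2 [array([189., 184.]), array([634., 183.])]
-40 0.19 [array([200., 201.]), array([634., 176.])]
-40 0.2 [array([203., 182.]), array([638., 172.])]
```

```bash

python3 -m crank '[[0,0,0,-4,-0.4,0,0.6],[0,0,0,-8,-0.8,0,0.6],[0,0,0,-12,-1.2,0,0.6],[0,0,0,-16,-1.6,0,0.6],[0,0,0,-19.95,-2.0,0,0.6]]'| grep -E "ee_pos|contact"
python3 -m crank '[[0,0,0,0,0,0,0.6],[0,0,0,0,0,0,0.6],[0,0,0,0,0,1.5,0.6],[0,0,0,0,0,3,0.6],[0,0,0,0,0,3,0.6]]'| grep -E "ee_pos|contact"
python3 - <<'E'
from h import *
need(-.020,-.040,.174)
a=imaging.capture("side");b=imaging.capture("top")
z=lambda im,r0,c0:cv2.resize(im[r0:r0+75,c0:c0+75],None,fx=5.3,fy=5.3,interpolation=0)
cv2.imwrite("pics/c6.png",np.hstack([z(a,215,280),z(b,175,305)])[:,:,::-1])
E
```

```text
ee_pos: [0.5055, -0.2052, 0.2399]
contact_force: [0.2, 0.1, 0.5]
ee_pos: [0.505, -0.2015, 0.2081]
contact_force: [-1.8, -0.2, -0.5]
t 7.53 notch mm [-20.1 -37.9] z 208.1 F(nx,ny,z) -1.78 0.06 -0.50 gap 0.60 q [-0.6   0.38  1.47  0.    1.3  -0.72]
need cm [-0.22  0.02  3.4 ] turn [-0.005 -0.004  0.004]
```

View pics/c6.png

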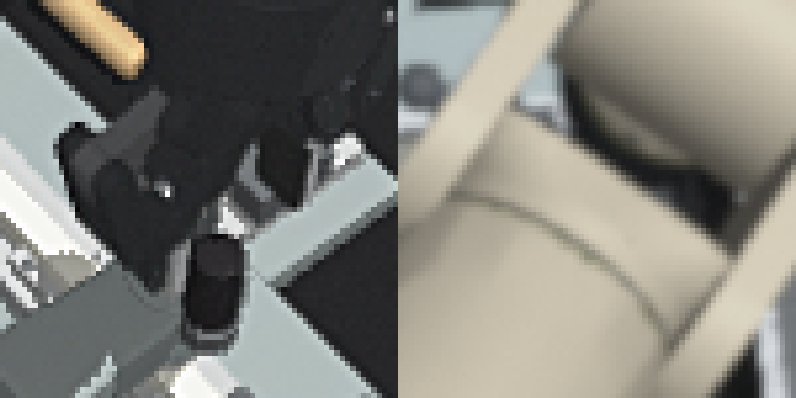

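The fingers straddle the handle, with tips at (165,300) and (295,200) and the cap at (217,255). Lowering and closing.

```bash

python3 -m crank '[[0,0,0,-0.1,0,1,0.6],[0,0,0,-0.1,0,2,0.6],[0,0,0,-0.1,0,2.8,0.6],[0,0,0,-0.1,0,3.2,0.6],[0,0,0,-0.1,0,3.2,0.6]]'| grep -E "ee_pos|contact"
python3 -m crank '[[0,0,0,0,0,0,0.4],[0,0,0,0,0,0,0.3],[0,0,0,0,0,0,0],[0,0,0,0,0,0,0],[0,0,0,0,0,0,0]]'| grep -E "ee_pos|contact"
python3 -m crank '[[0,0,0,0,0,0,0],[0,0,0,0,0,0,0],[0,0,0,0,0,0,0],[0,0,0,0,0,0,0],[0,0,0,0,0,0,0]]'| grep -E "ee_pos|contact"
python3 -c "
from h import *
st()"
```

```text
ee_pos: [0.5058, -0.2041, 0.1781]
contact_force: [-0.2, 0.0, 0.2]
ee_pos: [0.5063, -0.2047, 0.1798]
contact_force: [-1.8, -1.8, 3.3]
ee_pos: [0.5063, -0.2047, 0.1797]
contact_force: [-1.9, -2.2, 5.5]
t 8.88 notch mm [-19.2 -41.3] z 179.7 F(nx,ny,z) -2.12 -1.95 5.50 gap 0.21 q [-0.6   0.4   1.51 -0.    1.23 -0.72]
```

```bash
cat >> h.py <<'E'
def rows(t0,st_,n=1,r=4.5):
    P=lambda t:r*np.array([np.sin(np.radians(t)),np.cos(np.radians(t))])
    for k in range(n):
        print(t0,"["+",".join("[0,0,0,%.2f,%.2f,%.3f,0]"%(*(P(t0-st_*i)-P(t0)),i*st_/360) for i in range(1,6))+"]");t0-=5*st_
def ft(th,n=0):
    s=sensors.get_state();F=[];
    for i in range(n+1):
        if i: imaging.capture("side")
        s=sensors.get_state();f=s["contact_force"];F.append([f[:2]@NX,f[:2]@NY,f[2]])
    F=np.mean(F,0);a=np.radians(th);d=s["ee_pos"][:2]-O
    tang=F[0]*-np.sin(a)+F[1]*np.cos(a)   # resistance, opposes clockwise motion => +
    rad=F[0]*np.cos(a)+F[1]*np.sin(a)
    print("t %.2f th %g drag %.2f rad %.2f Fz %.2f pos %s z %.1f gap %.2f"%(s["t"],th,tang,rad,F[2],np.round([d@NX*1e3,d@NY*1e3],1),s["ee_pos"][2]*1e3,s["finger_gap"]))
    return tang
E
python3 -c "
from h import *
ft(242); rows(242,12,4)"
```

```text
t 8.88 th 242 drag -0.96 rad 2.72 Fz 5.50 pos [-19.2 -41.3] z 179.7 gap 0.21
242 [[0,0,0,0.53,-0.78,0.033,0],[0,0,0,1.20,-1.43,0.067,0],[0,0,0,2.00,-1.93,0.100,0],[0,0,0,2.88,-2.25,0.133,0],[0,0,0,3.82,-2.38,0.167,0]]
182 [[0,0,0,0.94,0.07,0.033,0],[0,0,0,1.84,0.32,0.067,0],[0,0,0,2.67,0.77,0.100,0],[0,0,0,3.39,1.37,0.133,0],[0,0,0,3.97,2.11,0.167,0]]
122 [[0,0,0,0.41,0.85,0.033,0],[0,0,0,0.64,1.76,0.067,0],[0,0,0,0.67,2.70,0.100,0],[0,0,0,0.51,3.63,0.133,0],[0,0,0,0.16,4.50,0.167,0]]
62 [[0,0,0,-0.53,0.78,0.033,0],[0,0,0,-1.20,1.43,0.067,0],[0,0,0,-2.00,1.93,0.100,0],[0,0,0,-2.88,2.25,0.133,0],[0,0,0,-3.82,2.38,0.167,0]]
```

```bash

python3 -m crank '[[0,0,0,0.53,-0.78,-0.05,0],[0,0,0,1.20,-1.43,-0.06,0],[0,0,0,2.00,-1.93,-0.05,0],[0,0,0,2.88,-2.25,-0.02,0],[0,0,0,3.82,-2.38,0.02,0]]' >/dev/null
python3 -c "
from h import *
ft(182,2)"
python3 -m crank '[[0,0,0,0.94,0.07,0.033,0],[0,0,0,1.84,0.32,0.067,0],[0,0,0,2.67,0.77,0.100,0],[0,0,0,3.39,1.37,0.133,0],[0,0,0,3.97,2.11,0.167,0]]' >/dev/null
python3 -c "
from h import *
ft(122,2)"
```

```text
t 9.40 th 182 drag 6.51 rad -1.88 Fz -3.77 pos [-43.   -2.9] z 178.8 gap 0.21
t 9.92 th 122 drag 6.53 rad -1.33 Fz -1.19 pos [-22.5  37.1] z 176.7 gap 0.21
```

Drag is 6.5 N and the radial force is small, so the path is good. Continuing the free part.

```bash

python3 -m crank '[[0,0,0,0.41,0.85,0.033,0],[0,0,0,0.64,1.76,0.067,0],[0,0,0,0.67,2.70,0.100,0],[0,0,0,0.51,3.63,0.133,0],[0,0,0,0.16,4.50,0.167,0]]' >/dev/null
python3 -c "
from h import *
ft(62,2)"
python3 -m crank '[[0,0,0,-0.53,0.78,0.033,0],[0,0,0,-1.20,1.43,0.067,0],[0,0,0,-2.00,1.93,0.100,0],[0,0,0,-2.88,2.25,0.133,0],[0,0,0,-3.82,2.38,0.167,0]]' >/dev/null
python3 -c "
from h import *
ft(2,2); rows(2,8,1); rows(-38,1.2,15)"
```

```text
t 10.43 th 62 drag 6.97 rad -1.32 Fz 2.49 pos [22.4 39. ] z 174.9 gap 0.21
t 10.95 th 2 drag 7.39 rad 0.02 Fz 1.16 pos [46.8  1.2] z 173.4 gap 0.21
2 [[0,0,0,-0.63,-0.02,0.022,0],[0,0,0,-1.25,-0.13,0.044,0],[0,0,0,-1.84,-0.32,0.067,0],[0,0,0,-2.41,-0.60,0.089,0],[0,0,0,-2.93,-0.95,0.111,0]]
-38 [[0,0,0,-0.07,-0.06,0.003,0],[0,0,0,-0.15,-0.12,0.007,0],[0,0,0,-0.22,-0.18,0.010,0],[0,0,0,-0.29,-0.24,0.013,0],[0,0,0,-0.36,-0.31,0.017,0]]
-44.0 [[0,0,0,-0.07,-0.07,0.003,0],[0,0,0,-0.13,-0.13,0.007,0],[0,0,0,-0.20,-0.20,0.010,0],[0,0,0,-0.26,-0.27,0.013,0],[0,0,0,-0.32,-0.34,0.017,0]]
-50.0 [[0,0,0,-0.06,-0.07,0.003,0],[0,0,0,-0.12,-0.15,0.007,0],[0,0,0,-0.17,-0.22,0.010,0],[0,0,0,-0.23,-0.30,0.013,0],[0,0,0,-0.28,-0.38,0.017,0]]
-56.0 [[0,0,0,-0.05,-0.08,0.003,0],[0,0,0,-0.10,-0.16,0.007,0],[0,0,0,-0.15,-0.24,0.010,0],[0,0,0,-0.20,-0.32,0.013,0],[0,0,0,-0.24,-0.40,0.017,0]]
-62.0 [[0,0,0,-0.04,-0.08,0.003,0],[0,0,0,-0.08,-0.17,0.007,0],[0,0,0,-0.12,-0.25,0.010,0],[0,0,0,-0.16,-0.34,0.013,0],[0,0,0,-0.20,-0.43,0.017,0]]
-68.0 [[0,0,0,-0.03,-0.09,0.003,0],[0,0,0,-0.07,-0.18,0.007,0],[0,0,0,
[... 683 characters left out ...]
,-0.09,0.003,0],[0,0,0,0.03,-0.19,0.007,0],[0,0,0,0.05,-0.28,0.010,0],[0,0,0,0.07,-0.37,0.013,0],[0,0,0,0.09,-0.46,0.017,0]]
-104.0 [[0,0,0,0.02,-0.09,0.003,0],[0,0,0,0.05,-0.18,0.007,0],[0,0,0,0.08,-0.27,0.010,0],[0,0,0,0.11,-0.36,0.013,0],[0,0,0,0.14,-0.45,0.017,0]]
-110.0 [[0,0,0,0.03,-0.09,0.003,0],[0,0,0,0.07,-0.18,0.007,0],[0,0,0,0.10,-0.26,0.010,0],[0,0,0,0.14,-0.35,0.013,0],[0,0,0,0.18,-0.43,0.017,0]]
-116.0 [[0,0,0,0.04,-0.08,0.003,0],[0,0,0,0.09,-0.17,0.007,0],[0,0,0,0.13,-0.25,0.010,0],[0,0,0,0.18,-0.33,0.013,0],[0,0,0,0.23,-0.41,0.017,0]]
-122.0 [[0,0,0,0.05,-0.08,0.003,0],[0,0,0,0.10,-0.16,0.007,0],[0,0,0,0.16,-0.23,0.010,0],[0,0,0,0.21,-0.31,0.013,0],[0,0,0,0.27,-0.39,0.017,0]]
```

```bash
cat > g.py <<'E'
import sys
from h import *
sys.exit(0 if ft(float(sys.argv[1]),2)<float(sys.argv[2]) else 1)
E
python3 -m crank '[[0,0,0,-0.63,-0.02,0.022,0],[0,0,0,-1.25,-0.13,0.044,0],[0,0,0,-1.84,-0.32,0.067,0],[0,0,0,-2.41,-0.60,0.089,0],[0,0,0,-2.93,-0.95,0.111,0]]' >/dev/null; python3 g.py -38 8.8 &&
python3 -m crank '[[0,0,0,-0.07,-0.06,0.003,0],[0,0,0,-0.15,-0.12,0.007,0],[0,0,0,-0.22,-0.18,0.010,0],[0,0,0,-0.29,-0.24,0.013,0],[0,0,0,-0.36,-0.31,0.017,0]]'>/dev/null && python3 g.py -44 8.8 &&
python3 -m crank '[[0,0,0,-0.07,-0.07,0.003,0],[0,0,0,-0.13,-0.13,0.007,0],[0,0,0,-0.20,-0.20,0.010,0],[0,0,0,-0.26,-0.27,0.013,0],[0,0,0,-0.32,-0.34,0.017,0]]'>/dev/null && python3 g.py -50 8.8 &&
python3 -m crank '[[0,0,0,-0.06,-0.07,0.003,0],[0,0,0,-0.12,-0.15,0.007,0],[0,0,0,-0.17,-0.22,0.010,0],[0,0,0,-0.23,-0.30,0.013,0],[0,0,0,-0.28,-0.38,0.017,0]]'>/dev/null && python3 g.py -56 8.8 &&
python3 -m crank '[[0,0,0,-0.05,-0.08,0.003,0],[0,0,0,-0.10,-0.16,0.007,0],[0,0,0,-0.15,-0.24,0.010,0],[0,0,0,-0.20,-0.32,0.013,0],[0,0,0,-0.24,-0.40,0.017,0]]'>/dev/null && python3 g.py -62 8.8
```

```text
t 11.47 th -38 drag 6.73 rad 1.91 Fz -1.57 pos [ 37.9 -28.1] z 172.5 gap 0.21
t 11.98 th -44 drag 8.51 rad 0.93 Fz -2.53 pos [ 35.3 -31.2] z 172.4 gap 0.20
t 12.50 th -50 drag 8.50 rad 1.24 Fz -2.66 pos [ 32.  -34.5] z 172.3 gap 0.21
t 13.02 th -56 drag 8.36 rad 1.60 Fz -2.24 pos [ 28.3 -37.5] z 172.1 gap 0.21
t 13.53 th -62 drag 8.19 rad 0.69 Fz -2.78 pos [ 24.4 -40. ] z 172.0 gap 0.20
```

```bash

python3 -m crank '[[0,0,0,-0.04,-0.08,0.003,0],[0,0,0,-0.08,-0.17,0.007,0],[0,0,0,-0.12,-0.25,0.010,0],[0,0,0,-0.16,-0.34,0.013,0],[0,0,0,-0.20,-0.43,0.017,0]]'>/dev/null && python3 g.py -68 9.6 &&
python3 -m crank '[[0,0,0,-0.03,-0.09,0.003,0],[0,0,0,-0.07,-0.18,0.007,0],[0,0,0,-0.10,-0.27,0.010,0],[0,0,0,-0.13,-0.36,0.013,0],[0,0,0,-0.15,-0.45,0.017,0]]'>/dev/null && python3 g.py -74 9.6 &&
python3 -m crank '[[0,0,0,-0.03,-0.09,0.003,0],[0,0,0,-0.05,-0.18,0.007,0],[0,0,0,-0.07,-0.27,0.010,0],[0,0,0,-0.09,-0.37,0.013,0],[0,0,0,-0.11,-0.46,0.017,0]]'>/dev/null && python3 g.py -80 9.6 &&
python3 -m crank '[[0,0,0,-0.02,-0.09,0.003,0],[0,0,0,-0.03,-0.19,0.007,0],[0,0,0,-0.04,-0.28,0.010,0],[0,0,0,-0.05,-0.37,0.013,0],[0,0,0,-0.06,-0.47,0.017,0]]'>/dev/null && python3 g.py -86 9.6 &&
python3 -m crank '[[0,0,0,-0.01,-0.09,0.003,0],[0,0,0,-0.01,-0.19,0.007,0],[0,0,0,-0.01,-0.28,0.010,0],[0,0,0,-0.01,-0.38,0.013,0],[0,0,0,-0.01,-0.47,0.017,0]]'>/dev/null && python3 g.py -92 9.6 &&
python3 -m crank '[[0,0,0,0.00,-0.09,0.003,0],[0,0,0,0.01,-0.19,0.007,0],[0,0,0,0.02,-0.28,0.010,0],[0,0,0,0.03,-0.38,0.013,0],[0,0,0,0.04,-0.47,0.017,0]]'>/dev/null && python3 g.py -98 9.6 &&
python3 -m crank '[[0,0,0,0.01,-0.09,0.003,0],[0,0,0,0.03,-0.19,0.007,0],[0,0,0,0.05,-0.28,0.010,0],[0,0,0,0.07,-0.37,0.013,0],[0,0,0,0.09,-0.46,0.017,0]]'>/dev/null && python3 g.py -104 9.6 &&
python3 -m crank '[[0,0,0,0.02,-0.09,0.003,0],[0,0,0,0.05,-0.18,0.007,0],[0,0,0,0.08,-0.27,0.010,0],[0,0,0,0.11,-0.36,0.013,0],[0,0,0,0.14,-0.45,0.017,0]]'>/dev/null && python3 g.py -110 9.6
python3 -c "
from h import *
rows(-110,1.4,10)"
```

```text
t 14.05 th -68 drag 7.72 rad 0.98 Fz -2.56 pos [ 20.1 -42.2] z 171.9 gap 0.21
t 14.57 th -74 drag 8.34 rad 0.85 Fz -3.00 pos [ 15.6 -43.8] z 171.7 gap 0.21
t 15.08 th -80 drag 7.64 rad 0.37 Fz -3.47 pos [ 11.  -45.1] z 171.6 gap 0.21
t 15.60 th -86 drag 7.97 rad -0.04 Fz -3.36 pos [  6.3 -45.8] z 171.4 gap 0.21
t 16.12 th -92 drag 8.05 rad -0.54 Fz -3.02 pos [  1.6 -46. ] z 171.3 gap 0.21
t 16.63 th -98 drag 7.81 rad -1.09 Fz -3.33 pos [ -3.1 -45.8] z 171.1 gap 0.20
t 17.15 th -104 drag 7.75 rad -0.93 Fz -4.00 pos [ -7.7 -45. ] z 171.0 gap 0.21
t 17.67 th -110 drag 8.16 rad -0.65 Fz -4.07 pos [-12.2 -43.7] z 170.8 gap 0.21
-110 [[0,0,0,0.04,-0.10,0.004,0],[0,0,0,0.08,-0.20,0.008,0],[0,0,0,0.12,-0.31,0.012,0],[0,0,0,0.17,-0.41,0.016,0],[0,0,0,0.22,-0.50,0.019,0]]
-117.0 [[0,0,0,0.05,-0.10,0.004,0],[0,0,0,0.10,-0.19,0.008,0],[0,0,0,0.16,-0.29,0.012,0],[0,0,0,0.22,-0.38,0.016,0],[0,0,0,0.28,-0.47,0.019,0]]
-124.0 [[0,0,0,0.06,-0.09,0.004,0],[0,0,0,0.13,-0.18,0.008,0],[0,0,0,0.19,-0.27,0.012,0],[0,0,0,0.26,-0.35,0.016,0],[0,0,0,0.33,-0.44,0.019,0]]
-131.0 [[0,0,0,0.07,-0.08,0.004,0],[0,0
[... 268 characters left out ...]
,-0.06,0.004,0],[0,0,0,0.18,-0.12,0.008,0],[0,0,0,0.28,-0.18,0.012,0],[0,0,0,0.37,-0.23,0.016,0],[0,0,0,0.47,-0.29,0.019,0]]
-152.0 [[0,0,0,0.10,-0.05,0.004,0],[0,0,0,0.20,-0.10,0.008,0],[0,0,0,0.30,-0.14,0.012,0],[0,0,0,0.40,-0.19,0.016,0],[0,0,0,0.50,-0.23,0.019,0]]
-159.0 [[0,0,0,0.10,-0.04,0.004,0],[0,0,0,0.21,-0.07,0.008,0],[0,0,0,0.31,-0.11,0.012,0],[0,0,0,0.42,-0.14,0.016,0],[0,0,0,0.52,-0.17,0.019,0]]
-166.0 [[0,0,0,0.11,-0.03,0.004,0],[0,0,0,0.21,-0.05,0.008,0],[0,0,0,0.32,-0.07,0.012,0],[0,0,0,0.43,-0.09,0.016,0],[0,0,0,0.54,-0.10,0.019,0]]
-173.0 [[0,0,0,0.11,-0.01,0.004,0],[0,0,0,0.22,-0.02,0.008,0],[0,0,0,0.33,-0.03,0.012,0],[0,0,0,0.44,-0.03,0.016,0],[0,0,0,0.55,-0.03,0.019,0]]
```

```bash

python3 -m crank '[[0,0,0,0.04,-0.10,0.004,0],[0,0,0,0.08,-0.20,0.008,0],[0,0,0,0.12,-0.31,0.012,0],[0,0,0,0.17,-0.41,0.016,0],[0,0,0,0.22,-0.50,0.019,0]]'>/dev/null && python3 g.py -117 9.4 &&
python3 -m crank '[[0,0,0,0.05,-0.10,0.004,0],[0,0,0,0.10,-0.19,0.008,0],[0,0,0,0.16,-0.29,0.012,0],[0,0,0,0.22,-0.38,0.016,0],[0,0,0,0.28,-0.47,0.019,0]]'>/dev/null && python3 g.py -124 9.4 &&
python3 -m crank '[[0,0,0,0.06,-0.09,0.004,0],[0,0,0,0.13,-0.18,0.008,0],[0,0,0,0.19,-0.27,0.012,0],[0,0,0,0.26,-0.35,0.016,0],[0,0,0,0.33,-0.44,0.019,0]]'>/dev/null && python3 g.py -131 9.4 &&
python3 -m crank '[[0,0,0,0.07,-0.08,0.004,0],[0,0,0,0.15,-0.16,0.008,0],[0,0,0,0.23,-0.24,0.012,0],[0,0,0,0.30,-0.32,0.016,0],[0,0,0,0.39,-0.39,0.019,0]]'>/dev/null && python3 g.py -138 9.4 &&
python3 -m crank '[[0,0,0,0.08,-0.07,0.004,0],[0,0,0,0.17,-0.14,0.008,0],[0,0,0,0.25,-0.21,0.012,0],[0,0,0,0.34,-0.28,0.016,0],[0,0,0,0.43,-0.34,0.019,0]]'>/dev/null && python3 g.py -145 9.4 &&
python3 -m crank '[[0,0,0,0.09,-0.06,0.004,0],[0,0,0,0.18,-0.12,0.008,0],[0,0,0,0.28,-0.18,0.012,0],[0,0,0,0.37,-0.23,0.016,0],[0,0,0,0.47,-0.29,0.019,0]]'>/dev/null && python3 g.py -152 9.4 &&
python3 -m crank '[[0,0,0,0.10,-0.05,0.004,0],[0,0,0,0.20,-0.10,0.008,0],[0,0,0,0.30,-0.14,0.012,0],[0,0,0,0.40,-0.19,0.016,0],[0,0,0,0.50,-0.23,0.019,0]]'>/dev/null && python3 g.py -159 9.4 &&
python3 -m crank '[[0,0,0,0.10,-0.04,0.004,0],[0,0,0,0.21,-0.07,0.008,0],[0,0,0,0.31,-0.11,0.012,0],[0,0,0,0.42,-0.14,0.016,0],[0,0,0,0.52,-0.17,0.019,0]]'>/dev/null && python3 g.py -166 9.4
python3 -c "
from h import *
rows(-180,1.4,8)"
```

```text
t 18.18 th -117 drag 7.75 rad -0.91 Fz -3.62 pos [-17.3 -41.7] z 170.7 gap 0.20
t 18.70 th -124 drag 7.92 rad -1.84 Fz -3.81 pos [-22.1 -39.1] z 170.5 gap 0.21
t 19.22 th -131 drag 7.87 rad -1.44 Fz -5.24 pos [-26.5 -35.9] z 170.3 gap 0.21
t 19.73 th -138 drag 7.98 rad -1.51 Fz -4.51 pos [-30.5 -32.1] z 170.1 gap 0.21
t 20.25 th -145 drag 7.40 rad -1.88 Fz -4.55 pos [-34. -28.] z 169.9 gap 0.21
t 20.77 th -152 drag 7.85 rad -1.36 Fz -4.57 pos [-37.1 -23.4] z 169.7 gap 0.21
t 21.28 th -159 drag 7.72 rad -1.24 Fz -4.37 pos [-39.5 -18.5] z 169.5 gap 0.20
t 21.80 th -166 drag 7.09 rad -1.54 Fz -4.75 pos [-41.4 -13.4] z 169.3 gap 0.21
-180 [[0,0,0,0.11,0.00,0.004,0],[0,0,0,0.22,0.01,0.008,0],[0,0,0,0.33,0.01,0.012,0],[0,0,0,0.44,0.02,0.016,0],[0,0,0,0.55,0.03,0.019,0]]
-187.0 [[0,0,0,0.11,0.01,0.004,0],[0,0,0,0.22,0.03,0.008,0],[0,0,0,0.33,0.05,0.012,0],[0,0,0,0.43,0.07,0.016,0],[0,0,0,0.54,0.10,0.019,0]]
-194.0 [[0,0,0,0.11,0.03,0.004,0],[0,0,0,0.21,0.06,0.008,0],[0,0,0,0.32,0.09,0.012,0],[0,0,0,0.42,0.13,0.016,0],[0,0,0,0.52,0.17,0.019,0]]
-201.0 [[0,0,0,0.10,0.04,0.004,0],[0,0,0,0.20,0.08,0.008,0],[0,0,0,0.30,0.13,0.012,0],[0,0,0,0.40,0.18,0.016,0],[0,0,0,0.50,0.23,0.019,0]]
-208.0 [[0,0,0,0.10,0.05,0.004,0],[0,0,0,0.19,0.11,0.008,0],[0,0,0,0.29,0.17,0.012,0],[0,0,0,0.38,0.23,0.016,0],[0,0,0,0.47,0.29,0.019,0]]
-215.0 [[0,0,0,0.09,0.06,0.004,0],[0,0,0,0.18,0.13,0.008,0],[0,0,0,0.26,0.20,0.012,0],[0,0,0,0.35,0.27,0.016,0],[0,0,0,0.43,0.34,0.019,0]]
-222.0 [[0,0,0,0.08,0.07,0.004,0],[0,0,0,0.16,0.15,0.008,0],[0,0,0,0.24,0.23,0.012,0],[0,0,0,0.31,0.31,0.016,0],[0,0,0,0.39,0.39,0.019,0]]
-229.0 [[0,0,0,0.07,0.08,0.004,0],[0,0,0,0.14,0.17,0.008,0],[0,0,0,0.21,0.26,0.012,0],[0,0,0,0.27,0.35,0.016,0],[0,0,0,0.33,0.44,0.019,0]]
```

```bash

python3 -m crank '[[0,0,0,0.11,-0.03,0.004,0],[0,0,0,0.21,-0.05,0.008,0],[0,0,0,0.32,-0.07,0.012,0],[0,0,0,0.43,-0.09,0.016,0],[0,0,0,0.54,-0.10,0.019,0]]'>/dev/null && python3 g.py -173 9.2 &&
python3 -m crank '[[0,0,0,0.11,-0.01,0.004,0],[0,0,0,0.22,-0.02,0.008,0],[0,0,0,0.33,-0.03,0.012,0],[0,0,0,0.44,-0.03,0.016,0],[0,0,0,0.55,-0.03,0.019,0]]'>/dev/null && python3 g.py -180 9.2 &&
python3 -m crank '[[0,0,0,0.11,0.00,0.004,0],[0,0,0,0.22,0.01,0.008,0],[0,0,0,0.33,0.01,0.012,0],[0,0,0,0.44,0.02,0.016,0],[0,0,0,0.55,0.03,0.019,0]]'>/dev/null && python3 g.py -187 9.2 &&
python3 -m crank '[[0,0,0,0.11,0.01,0.004,0],[0,0,0,0.22,0.03,0.008,0],[0,0,0,0.33,0.05,0.012,0],[0,0,0,0.43,0.07,0.016,0],[0,0,0,0.54,0.10,0.019,0]]'>/dev/null && python3 g.py -194 9.2 &&
python3 -m crank '[[0,0,0,0.11,0.03,0.004,0],[0,0,0,0.21,0.06,0.008,0],[0,0,0,0.32,0.09,0.012,0],[0,0,0,0.42,0.13,0.016,0],[0,0,0,0.52,0.17,0.019,0]]'>/dev/null && python3 g.py -201 9.2 &&
python3 -m crank '[[0,0,0,0.10,0.04,0.004,0],[0,0,0,0.20,0.08,0.008,0],[0,0,0,0.30,0.13,0.012,0],[0,0,0,0.40,0.18,0.016,0],[0,0,0,0.50,0.23,0.019,0]]'>/dev/null && python3 g.py -208 9.2 &&
python3 -m crank '[[0,0,0,0.10,0.05,0.004,0],[0,0,0,0.19,0.11,0.008,0],[0,0,0,0.29,0.17,0.012,0],[0,0,0,0.38,0.23,0.016,0],[0,0,0,0.47,0.29,0.019,0]]'>/dev/null && python3 g.py -215 9.2 &&
python3 -m crank '[[0,0,0,0.09,0.06,0.004,0],[0,0,0,0.18,0.13,0.008,0],[0,0,0,0.26,0.20,0.012,0],[0,0,0,0.35,0.27,0.016,0],[0,0,0,0.43,0.34,0.019,0]]'>/dev/null && python3 g.py -222 9.2
python3 -c "
from h import *
rows(-236,1.4,8)"
```

```text
t 22.32 th -173 drag 7.67 rad -1.55 Fz -4.03 pos [-42.5  -8. ] z 169.0 gap 0.21
t 22.83 th -180 drag 7.89 rad -1.40 Fz -4.45 pos [-43.1  -2.5] z 168.8 gap 0.20
t 23.35 th -187 drag 7.73 rad -0.95 Fz -3.85 pos [-42.9   3. ] z 168.6 gap 0.21
t 23.87 th -194 drag 8.16 rad -1.33 Fz -3.59 pos [-42.1   8.5] z 168.3 gap 0.21
t 24.38 th -201 drag 7.88 rad -0.45 Fz -3.00 pos [-40.6  13.7] z 168.1 gap 0.21
t 24.90 th -208 drag 7.77 rad -0.65 Fz -2.61 pos [-38.6  18.8] z 167.8 gap 0.21
t 25.42 th -215 drag 7.83 rad -0.31 Fz -2.51 pos [-35.8  23.6] z 167.6 gap 0.21
t 25.93 th -222 drag 7.26 rad -0.68 Fz -2.44 pos [-32.6  28. ] z 167.3 gap 0.21
-236 [[0,0,0,0.06,0.09,0.004,0],[0,0,0,0.12,0.19,0.008,0],[0,0,0,0.17,0.28,0.012,0],[0,0,0,0.23,0.38,0.016,0],[0,0,0,0.28,0.47,0.019,0]]
-243.0 [[0,0,0,0.05,0.10,0.004,0],[0,0,0,0.10,0.20,0.008,0],[0,0,0,0.14,0.30,0.012,0],[0,0,0,0.18,0.40,0.016,0],[0,0,0,0.22,0.50,0.019,0]]
-250.0 [[0,0,0,0.04,0.10,0.004,0],[0,0,0,0.07,0.21,0.008,0],[0,0,0,0.10,0.31,0.012,0],[0,0,0,0.13,0.42,0.016,0],[0,0,0,0.16,0.53,0.019,0]]
-257.0 [[0,0,0,0.02,0.11,0.004,0],[0,0,0,0.04,0.22,0.008,0],[0,0,0,0.06,0.32,0.012,0],[0,0,0,0.08,0.43,0.016,0],[0,0,0,0.09,0.54,0.019,0]]
-264.0 [[0,0,0,0.01,0.11,0.004,0],[0,0,0,0.02,0.22,0.008,0],[0,0,0,0.02,0.33,0.012,0],[0,0,0,0.02,0.44,0.016,0],[0,0,0,0.02,0.55,0.019,0]]
-271.0 [[0,0,0,-0.00,0.11,0.004,0],[0,0,0,-0.01,0.22,0.008,0],[0,0,0,-0.02,0.33,0.012,0],[0,0,0,-0.03,0.44,0.016,0],[0,0,0,-0.04,0.55,0.019,0]]
-278.0 [[0,0,0,-0.02,0.11,0.004,0],[0,0,0,-0.04,0.22,0.008,0],[0,0,0,-0.06,0.32,0.012,0],[0,0,0,-0.08,0.43,0.016,0],[0,0,0,-0.11,0.54,0.019,0]]
-285.0 [[0,0,0,-0.03,0.11,0.004,0],[0,0,0,-0.06,0.21,0.008,0],[0,0,0,-0.10,0.32,0.012,0],[0,0,0,-0.13,0.42,0.016,0],[0,0,0,-0.17,0.52,0.019,0]]
```

```bash

python3 -m crank '[[0,0,0,0.08,0.07,0.004,0],[0,0,0,0.16,0.15,0.008,0],[0,0,0,0.24,0.23,0.012,0],[0,0,0,0.31,0.31,0.016,0],[0,0,0,0.39,0.39,0.019,0]]'>/dev/null && python3 g.py -229 9.2 &&
python3 -m crank '[[0,0,0,0.07,0.08,0.004,0],[0,0,0,0.14,0.17,0.008,0],[0,0,0,0.21,0.26,0.012,0],[0,0,0,0.27,0.35,0.016,0],[0,0,0,0.33,0.44,0.019,0]]'>/dev/null && python3 g.py -236 9.2 &&
python3 -m crank '[[0,0,0,0.06,0.09,0.004,0],[0,0,0,0.12,0.19,0.008,0],[0,0,0,0.17,0.28,0.012,0],[0,0,0,0.23,0.38,0.016,0],[0,0,0,0.28,0.47,0.019,0]]'>/dev/null && python3 g.py -243 9.2 &&
python3 -m crank '[[0,0,0,0.05,0.10,0.004,0],[0,0,0,0.10,0.20,0.008,0],[0,0,0,0.14,0.30,0.012,0],[0,0,0,0.18,0.40,0.016,0],[0,0,0,0.22,0.50,0.019,0]]'>/dev/null && python3 g.py -250 9.2 &&
python3 -m crank '[[0,0,0,0.04,0.10,0.004,0],[0,0,0,0.07,0.21,0.008,0],[0,0,0,0.10,0.31,0.012,0],[0,0,0,0.13,0.42,0.016,0],[0,0,0,0.16,0.53,0.019,0]]'>/dev/null && python3 g.py -257 9.2 &&
python3 -m crank '[[0,0,0,0.02,0.11,0.004,0],[0,0,0,0.04,0.22,0.008,0],[0,0,0,0.06,0.32,0.012,0],[0,0,0,0.08,0.43,0.016,0],[0,0,0,0.09,0.54,0.019,0]]'>/dev/null && python3 g.py -264 9.2 &&
python3 -m crank '[[0,0,0,0.01,0.11,0.004,0],[0,0,0,0.02,0.22,0.008,0],[0,0,0,0.02,0.33,0.012,0],[0,0,0,0.02,0.44,0.016,0],[0,0,0,0.02,0.55,0.019,0]]'>/dev/null && python3 g.py -271 9.2 &&
python3 -m crank '[[0,0,0,-0.00,0.11,0.004,0],[0,0,0,-0.01,0.22,0.008,0],[0,0,0,-0.02,0.33,0.012,0],[0,0,0,-0.03,0.44,0.016,0],[0,0,0,-0.04,0.55,0.019,0]]'>/dev/null && python3 g.py -278 9.2
python3 -c "
from h import *
rows(-292,1.4,8)"
```

```text
t 26.45 th -229 drag 6.75 rad -0.56 Fz -1.89 pos [-28.8  32.1] z 167.1 gap 0.21
t 26.97 th -236 drag 7.93 rad -0.59 Fz -1.21 pos [-24.6  35.5] z 166.8 gap 0.21
t 27.48 th -243 drag 7.27 rad -1.02 Fz -0.86 pos [-20.   38.4] z 166.6 gap 0.21
t 28.00 th -250 drag 7.87 rad -1.06 Fz -0.52 pos [-15.1  40.8] z 166.4 gap 0.21
t 28.52 th -257 drag 8.02 rad -1.01 Fz 0.13 pos [-9.9 42.5] z 166.2 gap 0.21
t 29.03 th -264 drag 9.18 rad -1.17 Fz 0.98 pos [-4.7 43.6] z 166.0 gap 0.21
t 29.55 th -271 drag 10.46 rad -0.89 Fz 3.07 pos [ 0.5 44.1] z 165.8 gap 0.21
-292 [[0,0,0,-0.04,0.10,0.004,0],[0,0,0,-0.09,0.20,0.008,0],[0,0,0,-0.13,0.30,0.012,0],[0,0,0,-0.18,0.40,0.016,0],[0,0,0,-0.24,0.50,0.019,0]]
-299.0 [[0,0,0,-0.05,0.10,0.004,0],[0,0,0,-0.11,0.19,0.008,0],[0,0,0,-0.17,0.28,0.012,0],[0,0,0,-0.23,0.37,0.016,0],[0,0,0,-0.30,0.46,0.019,0]]
-306.0 [[0,0,0,-0.07,0.09,0.004,0],[0,0,0,-0.13,0.17,0.008,0],[0,0,0,-0.20,0.26,0.012,0],[0,0,0,-0.28,0.34,0.016,0],[0,0,0,-0.35,0.42,0.019,0]]
-313.0 [[0,0,0,-0.08,0.08,0.004,0],[0,0,0,-0.15,0.16,0.008,0],[0,0,0,-0.23,0.23,0.012,0],[0,0,0,-0.32,0.31,0.016,0],[0,0,0,-0.40,0.38,0.019,0]]
-320.0 [[0,0,0,-0.09,0.07,0.004,0],[0,0,0,-0.17,0.14,0.008,0],[0,0,0,-0.26,0.20,0.012,0],[0,0,0,-0.35,0.27,0.016,0],[0,0,0,-0.44,0.33,0.019,0]]
-327.0 [[0,0,0,-0.09,0.06,0.004,0],[0,0,0,-0.19,0.12,0.008,0],[0,0,0,-0.28,0.17,0.012,0],[0,0,0,-0.38,0.22,0.016,0],[0,0,0,-0.48,0.27,0.019,0]]
-334.0 [[0,0,0,-0.10,0.05,0.004,0],[0,0,0,-0.20,0.09,0.008,0],[0,0,0,-0.30,0.13,0.012,0],[0,0,0,-0.40,0.17,0.016,0],[0,0,0,-0.51,0.21,0.019,0]]
-341.0 [[0,0,0,-0.10,0.03,0.004,0],[0,0,0,-0.21,0.07,0.008,0],[0,0,0,-0.32,0.10,0.012,0],[0,0,0,-0.42,0.12,0.016,0],[0,0,0,-0.53,0.15,0.019,0]]
```

Contact felt: drag rose from about 7.75 to 10.5 N, at about 0.2 N per degree. Now small steps towards +4 N.

```bash
python3 -c "
from h import *
ft(-271,4)"
python3 -m crank '[[0,0,0,0,0.05,0.001,0],[0,0,0,0,0.09,0.003,0],[0,0,0,0,0.14,0.005,0],[0,0,0,-0.01,0.19,0.007,0],[0,0,0,-0.01,0.24,0.008,0]]'>/dev/null && python3 -c "
from h import *
ft(-274,5)"
```

```text
t 29.75 th -271 drag 9.84 rad -0.78 Fz 2.85 pos [ 0.5 44. ] z 165.9 gap 0.21
t 30.42 th -274 drag 10.94 rad -1.27 Fz 3.27 pos [ 2.8 44.1] z 165.8 gap 0.21
```

```bash

python3 -m crank '[[0,0,0,0,0.05,0.001,0],[0,0,0,-0.01,0.09,0.003,0],[0,0,0,-0.01,0.14,0.005,0],[0,0,0,-0.02,0.19,0.007,0],[0,0,0,-0.02,0.24,0.008,0]]'>/dev/null && python3 -c "
from h import *
ft(-277,6)"
```

```text
t 31.13 th -277 drag 11.36 rad -0.96 Fz 4.07 pos [ 5.1 44. ] z 165.7 gap 0.21
```

```bash

python3 -m crank '[[0,0,0,0,0.03,0.001,0],[0,0,0,-0.01,0.06,0.002,0],[0,0,0,-0.01,0.09,0.003,0],[0,0,0,-0.02,0.12,0.004,0],[0,0,0,-0.02,0.15,0.005,0]]'>/dev/null && python3 -c "
from h import *
ft(-279,6)"
```

```text
t 31.85 th -279 drag 12.00 rad -1.13 Fz 4.66 pos [ 6.5 43.9] z 165.7 gap 0.21
```

Drag is 12.0 N, +4.2 over free running, which is snug. I'll relax the tangential load, open and rise.

```bash

python3 -m crank '[[0,0,0,0,-0.06,0,0],[0,0,0,0,-0.12,0,0],[0,0,0,0,-0.18,0,0],[0,0,0,0,-0.18,0,0.0],[0,0,0,0,-0.18,0,0.0]]'|grep contact; python3 -c "
from h import *
ft(-279,2)"
python3 -m crank '[[0,0,0,0,0,0,0.3],[0,0,0,0,0,0,0.4],[0,0,0,0,0,0,0.5],[0,0,0,0,0,0,0.5],[0,0,0,0,0,0,0.5]]'|grep contact
python3 -m crank '[[0,0,0,0,0,-1,0.55],[0,0,0,0,0,-3,0.55],[0,0,0,0,0,-6,0.55],[0,0,0,0,0,-9,0.55],[0,0,0,0,0,-12,0.55]]'|grep contact
python3 -m crank '[[0,0,0,3,-2,0,0.55],[0,0,0,7,-4,0,0.55],[0,0,0,11,-6,0,0.55],[0,0,0,15,-8,0,0.55],[0,0,0,19,-10,0,0.55]]'|grep contact
python3 -m crank '[[0,0,0,4,0,0,0.55],[0,0,0,8,0,0,0.55],[0,0,0,12,0,0,0.55],[0,0,0,12,0,0,0.55],[0,0,0,12,0,0,0.55]]'|grep -E "contact|ee_pos"
python3 - <<'E'
from h import *
st()
a=imaging.capture("side");b=imaging.capture("top")
z=lambda im,r0,c0:cv2.resize(im[r0:r0+130,c0:c0+130],None,fx=3,fy=3,interpolation=2)
cv2.imwrite("pics/c7.png",np.hstack([z(a,215,225),z(b,155,230)])[:,:,::-1])
E
```

```text
contact_force: [-8.1, -0.2, 2.2]
t 32.37 th -279 drag 7.61 rad -0.52 Fz 2.66 pos [ 5.5 43.8] z 165.8 gap 0.21
contact_force: [0.2, 0.3, 0.3]
contact_force: [1.1, -0.1, 0.4]
contact_force: [1.0, 0.8, 0.6]
ee_pos: [0.3903, 0.1689, 0.287]
contact_force: [0.3, -0.2, -0.3]
t 34.03 notch mm [-88.8 343.7] z 287.0 F(nx,ny,z) 0.28 -0.24 -0.30 gap 0.55 q [ 0.13  0.05  1.67 -0.    1.42  0.  ]
```

View pics/c7.png

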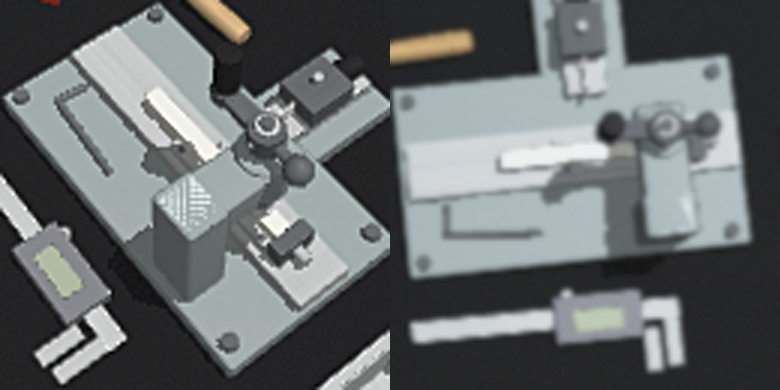

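The handle at side (227,70) / top (613,127) is released. The bar's tail is now at top (500,158), and the bystanders are unmoved. One quick check of the tail position, then hand in.

```bash
python3 - <<'E'
from h import *
from workcell import order
p=onz("top",230+(499-390)/3-.4,155+158/3-.4,.042);d=p[:2]-O;print(d@NX*1e3,d@NY*1e3)
p=onz("side",225+155/3-.4,215+97/3-.4,.042);d=p[:2]-O;print(d@NX*1e3,d@NY*1e3)
print(order.job_done())
E
```

```text
3.8853786588325407 130.93316412993573
1.5068292221810509 124.65826632953359
the job is handed in; nothing more can be done
None
```

I pushed the bar home against the end stop and snugged the clamp by feel. I let go of the crank, moved the arm clear and handed the job in at about 34 s of the 67 s allowed. No verdict was given.

- **Bar home:** the push stopped firmly, with about 18 N at the end. The finger position then puts the tail at about y = 131 mm, where 130 mm is home. After clamping, the top camera gave the tail at 130.9 mm. The side camera disagreed, giving about 125 mm; I put that down to a rough hand-picked pixel and trusted the top view and the felt stop.
- **Clamp:** I wound the crank about 520° clockwise. Drag ran free at about 7.75 N and rose to 12.0 N at the end. That is about +4.2 N, inside the 3–5 N snug range and below the 6.5 N crush limit.
- **Release:** easing off before opening the gripper moved the measured tool position back about 1 mm. I took this as slack rather than the screw unwinding, but did not check it separately.
- **Other things on the bench:** in the last picture the caliper, hex key and brush handle were unmoved. The jars, sieve and tray bars were outside that crop, but the arm did not touch them.

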